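Uncap the carving gouge and hold it level for checking

ROBOT

A 7-joint arm with a two-finger parallel gripper is mounted at the origin on the work surface. World frame = base frame: x ahead of the robot, y to its left, z up, the work surface at z = 0. Lengths are in m, angles in degrees, forces in N, time in s.
With the tool pointing down it reaches from about 0.425 to 0.875 m from the base axis. Payload 4.7 kg.
Tool frame: the origin (TCP) lies at the very end of the fingers, on their centre line; the grasp point (between the pads) lies env.grip_point_offset behind it (env.grip_point_offset is the distance from the TCP to the grasp point, in m); z points along the fingers, y is the direction in which the jaws open and shut (so a half turn about z gives the same grasp; the last joint's range is limited). The gripper opens to 87 mm and grips with 3 to 60 N. Pads are 19 mm wide; open, the fingers measure 117 mm over their backs; the gripper's body (75 mm by 190 mm) begins 51 mm behind the grasp point.
Start: joints at [74.891, 18.392, -4.016, 83.108, 1.295, 78.541, -3.26], TCP at [0.178, -0.625, 0.223] pointing down, gripper open.
Joint ranges: [-163.93, 163.93], [-17.29, 119.83], [-79.2, 71.16], [3.27, 140.29], [-89.18, 269.18], [5.43, 117.66], [-154.24, 154.24]. Speed limits (degrees/s): [147.25, 147.25, 180, 180, 180, 180, 180].

INTERFACE

Orientations are given as [roll, pitch, yaw] about the fixed x, y, z axes, in that order (R = Rz(yaw) Ry(pitch) Rx(roll)).
In Python, from cell import env gives the robot as it stands.
- The arm moves only by the tool send_rows, never from a script. Its argument "plan" is a list of rows, each a list of 7 numbers: the finger opening in mm, from 0 to 87, then the shift along the tool's x, y, z in mm, then the turn, a rotation vector about the tool's x, y, z in rad. A call has 1 to 12 rows; each row shifts and turns the commanded pose from where the row before left it, along the tool's axes as they then stand; what a row does not reach is not made up. A row lasts 1/10 s, in which the tool goes at most 50 mm and 8.59 degrees, less where a joint would pass 70% of its speed; a pose out of reach is approached as far as the arm can. A call is refused whole if a number of a shift passes 50 or a number of a turn 0.15, either way. A call with a gripper value outside its range is refused whole. The fingers move at their own pace and stop on an object; "grip_force" is the grip in N (left out, the last holds). Time passes only in rows, so rows that do not move let the fingers close. It gives the time, the measured TCP pose, the force and the opening at its end, in the units of the state.
- env.get_obs(): the state, without advancing time (a new reading comes with each control period).
- env.read_camera(name): name is "scene" or "side" or "wrist"; returns the picture (400x640x3 uint8, red, green, blue); there is no depth.
- env.get_calibration(name): a dict with "fx", "fy", "cx", "cy" (pixels), "k1" (the pictures are not rectified: a ray, as slopes to the right and down, at radius r is drawn at 1 + k1 r^2 times it, then the intrinsics apply), "extrinsics" (4x4, takes a point from camera to world coordinates). Camera axes: x right, y down, z forward; pixel columns grow to the right and rows downward; lengths in m; the calibration is good to about 2 mm. A picture is of the moment at which its call begins: read the wrist's pose just before it. get_calibration takes no time and is no camera call; for the wrist camera it gives the pose at the moment of the call.
- env.sign_off(): hands the job in, once; it reports no verdict.
Trained networks look in the newest picture that a camera, given by its name, has taken for a name from the list of things; names that differ only in an ending like _2 or _b are one class to them, and where a whole thing is asked for, a point or a joint stands for the part that bears it (a point fixed in the world has none). Each returns a list of dicts, best first, with "confidence" (0 to 1); they miss things now and then, are a little off and sometimes report something else, mostly with a low value. They report only what shows in the picture. A call takes as long as a camera call. They do not tell look-alikes from the thing itself.
- env.regions_of(camera, query): "region" (400x640 bool, what is visible of it) and "rect" ([left, top, right, bottom] in pixels, round what is visible of it).
The state is a dict: "time_s": time; "qpos": joint angles; "joint_velocities": joint speeds; "effort": joint torques, N m; "tool_pos": TCP position; "tool_rot": TCP orientation; "force": force on the tool from outside, world axes, zero at the start; "wrist_torque": the same for the moment, N m; "grip_width": finger opening in m.
Only numpy, scipy, OpenCV 4.12 (cv2) and the standard library are available. Lean on these libraries where they do the work, as an engineer would, in place of code of your own. Each camera call takes 0.05 s, during which the arm holds its last target. There are 200 camera calls.

TASK

On the carver's bench, take the loose guard cap off the blade of the gouge in the sloping tool block and set the cap down on the bench. Then draw the gouge out of its socket, turn it level and finish still holding it in the gripper, steady and level, at least 20 cm above the bench, so that its edge can be checked. Leave the bare chisel in the block and everything else where it is.

Things in the scene. Friction and masses are not known exactly. Their poses are not given: they have to be found in the camera images.
- holder: Wooden tool block fixed to the bench (bench top at z = 0): a thick sloping board, 170 mm wide along y, on a dark base slab 125 x 180 x 16 mm (x from -50 to +75 mm). Origin under it at bench level, z up. Two sockets lean 40 deg from vertical towards its +x (away from the robot; yaw within 0.4 rad). Nothing of the board is higher than 85 mm.
- sockets (a point): Midpoint between the two socket mouths, in the sloping top face (60 mm long, 30 mm to each side of the sockets), 65 mm above the bench; block's axes. Mouths at y = +50 and -50 mm, square, 28.4 mm wide, 50 mm deep along (-0.643, 0, -0.766). One holds the gouge, the other the chisel, either way round.
- gouge: Carving gouge, 168 mm long, 0.1 kg, loose in a socket, leaning 40 to 44 deg. Origin: centre of the handle's foot; z runs from the foot to the cutting edge, y is level, along the block's y. Square wooden handle 26 x 26 mm up to z = 115 mm (lowest 50 mm in the socket), then, under the cap, a brass ferrule 18 mm across to z = 127 and a U-shaped steel blade 16 mm wide to z = 168.
- gouge_grip (a point): Point on the gouge's axis in the middle of the bare handle, 84 mm from the foot, near the centre of mass; same axes as the gouge.
- cap: Grey plastic blade guard, a square tube closed at the top, 27 x 27 mm outside, 61 mm long, 30 g. Origin: centre of its open rim; z points along it to the closed end. At the start it sits loosely over the gouge's blade, its rim on the handle's end (115 mm from the foot), axes as the gouge's; it comes clear after 57 mm along its axis.
- cap_mid (a point): Middle of the cap, on its axis, 30.5 mm from the rim; same axes as the cap.
- chisel: Bare flat chisel in the other socket, 172 mm long, the same 26 mm square handle as the gouge but no cap. Origin and axes as for the gouge. Not to be moved.
- glue: Glue bottle with a pointed nozzle, 54 mm across, 155 mm tall, standing on the bench; origin under its centre. Not to be moved.
- slices: Round slice of a branch lying on the bench, 86 mm across, 22 mm thick; origin under its centre. Not to be moved.
- mallet: Turned wooden mallet standing on its head, 72 mm across, 180 mm tall; origin under its centre. Not to be moved. Bottle, slice and mallet stand in any order, two well left of the block, one well right; the bench from 0.4 to 0.65 m ahead of the robot, within 0.25 m either side, holds only the block.
Not all that is in view belongs to the job. Of the things like the holder, leave any that is purple; of the rest the smaller one is meant. Several things have the shape of the cap; the one meant has the colours described above.

How it is judged:
By the outcome, as a careful person would: the job done as asked, in the order asked, and still so for the second after the job is handed in, while the arm keeps its last pose, push and grip.
It also fails if it takes over 58 s, if anything falls off the work surface, if the arm or the gripper's body presses on something with over 40 N, if the wrist force passes 120 N, or if a joint passes its speed limit or range.

## Working session

There is one attempt and no reset: what is moved stays moved. The work goes in short steps, Python scripts to look and compute and a tool call to move; the robot and the scene stay as the last step left them, time stands still between calls to the robot, and variables do not carry over. Pictures are saved under pics/ and viewed, about 8 in all and at most 12, crops included, and the job is handed in when it is done.

Besides the shell and the picture viewer there is one more tool, called after ">>>" as a command line: name --pt "numbers of a row" for each row, then --argument value for the rest. send_rows: Moves the arm, as the interface text tells. Its arguments: {"type":"object","properties":{"plan":{"type":"array"},"grip_force":{"type":"number"}},"required":["plan"]}

```bash
ls; mkdir -p pics
python3 - <<'E'
from cell import env
import cv2,numpy as np
o=env.get_obs();print(o['time_s'],o['tool_pos'],o['tool_rot'],o['grip_width'],env.grip_point_offset)
for c in('scene','side'):
    im=env.read_camera(c);cv2.imwrite(f'pics/{c}0.png',im[:,:,::-1])
    k=env.get_calibration(c);print(c,k['fx'],k['k1'],np.round(k['extrinsics'],3).tolist())
    for q in('holder','cap','gouge','chisel'):
        for d in env.regions_of(c,q):print(q,round(d['confidence'],2),d['rect'])
E
```

```text
pics
0.0 [ 0.17803676 -0.62458011  0.22146976] [-1.79892653e+02  7.13763125e-03  1.59178431e+01] 0.08722626676760725 0.0187
scene 361.85970735470755 -0.08200290746339016 [[-0.022, 0.723, -0.691, 1.161], [1.0, 0.024, -0.006, 0.006], [0.013, -0.691, -0.723, 0.814], [0.0, 0.0, 0.0, 1.0]]
holder 0.96 [224.5, 268.6, 338.0, 355.1]
holder 0.57 [320.8, 205.7, 391.4, 248.7]
cap 0.75 [183.9, 205.6, 217.2, 233.3]
cap 0.72 [347.5, 269.0, 372.6, 291.3]
cap 0.56 [373.8, 215.5, 385.4, 234.4]
side 486.7444742016461 -0.040782416733733964 [[-0.979, -0.149, 0.139, 0.297], [-0.204, 0.702, -0.683, 0.938], [0.005, -0.697, -0.717, 1.102], [0.0, 0.0, 0.0, 1.0]]
holder 0.86 [272.1, 209.0, 336.1, 280.5]
holder 0.8 [195.8, 143.0, 280.7, 223.0]
holder 0.74 [291.4, 293.4, 313.8, 335.7]
holder 0.7 [325.5, 139.7, 351.4, 157.1]
holder 0.65 [359.6, 281.1, 432.9, 365.6]
cap 0.78 [252.7, 213.4, 279.4, 236.7]
cap 0.76 [235.2, 226.9, 252.2, 248.9]
cap 0.54 [226.9, 285.7, 255.8, 335.6]
gouge 0.72 [269.1, 228.7, 293.9, 251.6]
chisel 0.98 [273.4, 191.9, 304.3, 223.6]
```

View pics/scene0.png

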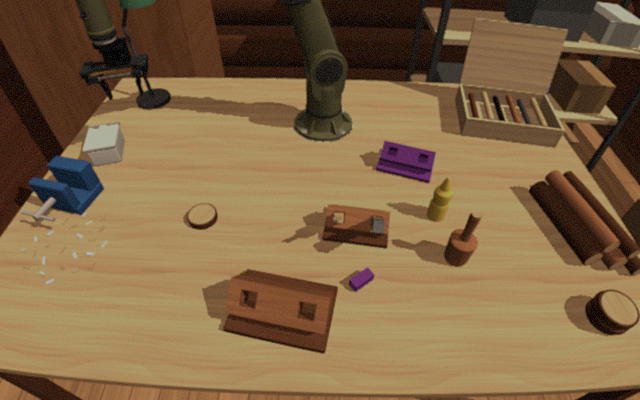

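View pics/side0.png

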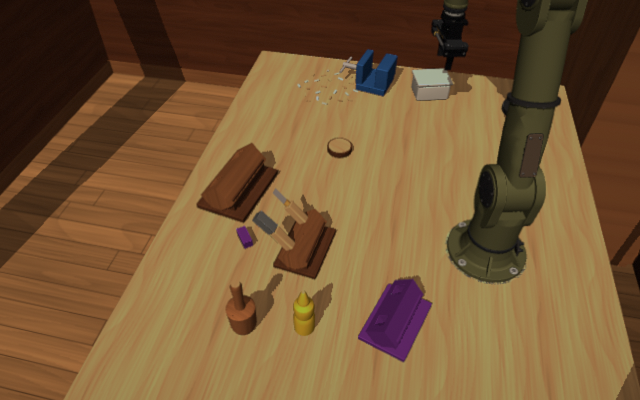

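The scene view shows the small brown block at about (357,226), with the grey cap on the gouge at (379,225) and the bare chisel at (338,217). Possible mix-ups are:
- the large brown block at (282,310)
- the purple block at (406,160)
- the purple loose cap at (361,280)

I choose the small brown block and the grey cap on it. Next is a close crop of both views.

Run:
```python
import cv2,numpy as np
a=cv2.imread('pics/scene0.png')[195:260,310:402];b=cv2.imread('pics/side0.png')[180:285,240:345]
f=lambda i,s:cv2.resize(i,None,fx=s,fy=s,interpolation=cv2.INTER_CUBIC)
a=f(a,5);b=f(b,5)[:, :]
c=np.zeros((525,460+525,3),np.uint8);c[:325,:460]=a;c[:525,460:]=b
cv2.imwrite('pics/crop0.png',cv2.resize(c,(788,420)))
```

```text
(no output)
```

View pics/crop0.png

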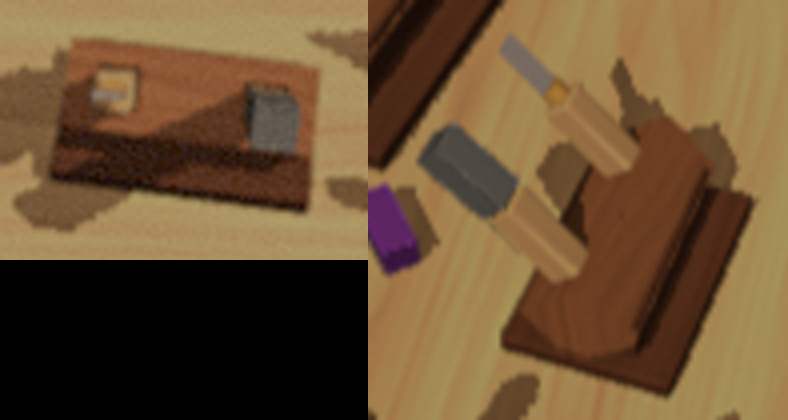

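The crop confirms the grey cap sits on the +y tool (the gouge) and the bare chisel is on the -y side. I'll fit the block pose to the picked corners.

```bash
cat > h.py <<'E'
from cell import env
import cv2,numpy as np
from scipy.optimize import least_squares
from scipy.spatial.transform import Rotation as R
def proj(k,P):
    E=np.linalg.inv(k['extrinsics']);p=np.atleast_2d(P)@E[:3,:3].T+E[:3,3]
    s=p[:,:2]/p[:,2:];s=s*(1+k['k1']*(s**2).sum(1,keepdims=True))
    return s*[k['fx'],k['fy']]+[k['cx'],k['cy']]
def axes(yaw,lean):  # gouge axes: columns x,y,z
    return R.from_euler('ZY',[yaw,lean]).as_matrix()
def tool(p,side,d,lean): # point on tool axis d above the foot (foot 50 mm below mouth), holder p=(x,y,yaw,mx)
    Rz=R.from_euler('z',p[2]).as_matrix()
    m=np.array([p[0],p[1],0])+Rz@[p[3],side*.05,.065]
    f=m-0.05*axes(p[2],np.radians(40))[:,2]
    return f+d*axes(p[2],lean)[:,2]
E
python3 - <<'E'
from h import *
S=env.get_calibration('side');C=env.get_calibration('scene')
def pts(p):
    Rz=R.from_euler('z',p[2]).as_matrix();o=np.array([p[0],p[1],0])
    b=lambda x,y,z=0:o+Rz@[x,y,z]
    l=p[4]
    return [(S,b(-.05,.09),(315.5,278.25)),(S,b(.075,.09),(273.75,266.25)),(S,b(-.05,-.09,.012),(336,230.75)),
    (C,b(.075,-.09),(323,240.25)),(C,b(.075,.09),(386.25,248)),
    (S,tool(p,1,.146,l),(265,222.5)),(C,tool(p,1,.176,l),(378.25,224.5)),
    (S,tool(p,-1,.172,l),(275,190.5)),(S,tool(p,-1,.115,l),(288.5,204.5))]
f=lambda p:np.concatenate([(proj(k,P)[0]-u) for k,P,u in pts(p)]+[[(p[4]-.73)/.03*1]])
r=least_squares(f,[.5,.05,0,.0,.73],loss='soft_l1')
print(np.round(r.x,4),np.round(r.fun,1).tolist())
p=r.x
print('mouth',tool(p,1,.05,.698),'grip',tool(p,1,.084,p[4]),'capmid',tool(p,1,.1455,p[4]))
np.save('p.npy',p)
E
```

```text
[ 0.4939  0.1051 -0.1376  0.036   0.7479] [-0.1, 1.8, -0.8, 0.9, 0.4, -1.4, -1.4, -0.7, 0.1, 0.3, 0.9, -0.0, 0.0, -0.3, -0.6, -0.1, -0.4, -0.1, 0.6]
mouth [0.53632275 0.14970953 0.06500423] grip [0.56107783 0.14628251 0.08828249] capmid [0.60250676 0.14054721 0.13337129]
```

```bash
cat >> h.py <<'E'
def cur():
    o=env.get_obs();return o,np.array(o['tool_pos']),R.from_euler('xyz',o['tool_rot'],degrees=True).as_matrix()
def Rtool(yaw,tilt): # tilt: degrees forward from straight down
    a=np.radians(tilt)
    B=R.from_euler('z',yaw).as_matrix()
    z=B@[np.sin(a),0,-np.cos(a)];y=B@[0,-1,0];return np.c_[np.cross(y,z),y,z]
def delta(P,Rt):
    o,p,r=cur();print('t',round(o['time_s'],2),'tcp',np.round(p,4),'F',np.round(o['force'],1),'w',round(o['grip_width'],4))
    print('shift mm (tool axes)',np.round(r.T@(np.array(P)-p)*1000,1),'turn rad',np.round(R.from_matrix(r.T@Rt).as_rotvec(),3), 'shift in target axes',np.round(Rt.T@(np.array(P)-p)*1000,1))
E
python3 - <<'E'
from h import *
p=np.load('p.npy')
delta([.48,-.3,.32],Rtool(p[2],0))
E
```

```text
t 0.5 tcp [ 0.1782 -0.6251  0.2226] F [ 0.4 -0.6  0.2] w 0.087
shift mm (tool axes) [ 379.4 -229.9  -97.5] turn rad [0.    0.    0.415] shift in target axes [ 254.3 -363.4  -97.4]
```

>>> send_rows --pt "87 38 -23 -9.8 0 0 0" --pt "87 38 -23 -9.8 0 0 0" --pt "87 38 -23 -9.8 0 0 0" --pt "87 38 -23 -9.8 0 0 0" --pt "87 38 -23 -9.8 0 0 0" --pt "87 38 -23 -9.8 0 0 0" --pt "87 38 -23 -9.8 0 0 0" --pt "87 38 -23 -9.8 0 0 0" --pt "87 38 -23 -9.8 0 0 0" --pt "87 38 -23 -9.8 0 0 0" --pt "87 0 0 0 0 0 0.14" --pt "87 0 0 0 0 0 0.14"

```text
time_s: 1.7
tool_pos: [0.4821, -0.2978, 0.3211]
tool_rot: [180.0, -0.1, -0.2]
force: [-0.2, -0.9, -1.6]
grip_width: 0.0866
```

Run:
```python
from h import *
p=np.load('p.npy')
delta([.52,.15,.26],Rtool(p[2],0))
```

```text
t 1.7 tcp [ 0.4821 -0.2978  0.3211] F [-0.2 -0.9 -1.6] w 0.0866
shift mm (tool axes) [  36.2 -448.    60.9] turn rad [ 0.    -0.001  0.134] shift in target axes [ -23.8 -448.8   61.1]
```

>>> send_rows --pt "60 0 0 0 0 0 0.134" --pt "60 -2.4 -45 5 0 0 0" --pt "60 -2.4 -45 5 0 0 0" --pt "60 -2.4 -45 5 0 0 0" --pt "60 -2.4 -45 5 0 0 0" --pt "60 -2.4 -45 5 0 0 0" --pt "60 -2.4 -45 5 0 0 0" --pt "60 -2.4 -45 5 0 0 0" --pt "60 -2.4 -45 5 0 0 0" --pt "60 -2.4 -45 5 0 0 0" --pt "60 -2.4 -45 5 0 0 0"

```text
time_s: 2.8
tool_pos: [0.5179, 0.151, 0.2708]
tool_rot: [180.0, -0.1, -7.8]
force: [0.6, 0.2, -0.5]
grip_width: 0.0604
```

>>> send_rows --pt "60 0 0 0 0 0.122 0" --pt "60 0 0 0 0 0.122 0" --pt "60 0 0 0 0 0.122 0" --pt "60 0 0 0 0 0.122 0" --pt "60 0 0 0 0 0.122 0" --pt "60 0 0 0 0 0 0"

```text
time_s: 3.4
tool_pos: [0.514, 0.1494, 0.2729]
tool_rot: [179.6, -29.8, -7.5]
force: [-1.0, -0.6, 0.0]
grip_width: 0.0599
```

Run:
```python
from h import *
p=np.load('p.npy')
Rt=Rtool(p[2],35)
delta([.53,.15,.235],Rt)
k=env.get_calibration('wrist');im=env.read_camera('wrist')
for q in('holder','cap','gouge','chisel'):
    for d in env.regions_of('wrist',q):print(q,round(d['confidence'],2),d['rect'])
im=im[:,:,::-1].copy()
print(np.round(k['extrinsics'],3).tolist())
A=[tool(p,s,d,p[4]) for s,d in((1,.05),(1,.115),(1,.176),(-1,.05),(-1,.172))]
for u in proj(k,A):cv2.drawMarker(im,tuple(map(int,u)),(0,255,0),0,10)
print(proj(k,A).round(0).tolist())
cv2.imwrite('pics/w1.png',im)
print(env.get_obs()['qpos'])
```

```text
t 3.4 tcp [0.514  0.1494 0.2729] F [-1.  -0.6  0. ] w 0.0599
shift mm (tool axes) [-5.1 -3.  40.7] turn rad [0.004 0.091 0.006] shift in target axes [-8.8 -2.8 40.1]
holder 0.67 [369.2, 11.5, 565.9, 128.9]
holder 0.56 [282.1, 219.4, 437.1, 319.9]
cap 0.97 [300.7, 133.6, 332.0, 200.0]
cap 0.58 [318.2, 115.3, 352.8, 152.5]
cap 0.5 [281.0, 216.6, 437.1, 320.4]
gouge 0.77 [302.6, 200.2, 326.2, 254.4]
chisel 0.69 [393.7, 147.6, 431.1, 251.4]
chisel 0.19 [634.2, 210.0, 639.6, 245.3]
[[-0.134, -0.96, 0.245, 0.498], [-0.991, 0.128, -0.04, 0.153], [0.007, -0.248, -0.969, 0.449], [0.0, 0.0, 0.0, 1.0]]
[[314.0, 244.0], [314.0, 196.0], [314.0, 142.0], [401.0, 244.0], [419.0, 146.0]]
[   8.98445736  -17.24997822  -32.74621204  116.42842546    8.49184563
   53.0774796  -126.43973166]
```

View pics/w1.png

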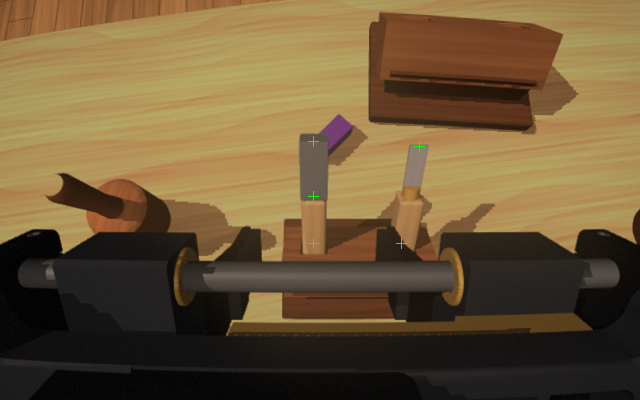

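The wrist view shows the gouge with its cap at about (314,165), handle (314,225) and chisel (410,190). My fitted model lands on them. Joint 2 is at its limit, so tilt stays at 30° for now. I'll check the lean and compute the cap grasp.

```bash
cat >> h.py <<'E'
def gpt(p,d,lean,x=0,y=0):
    return tool(p,1,d,lean)+axes(p[2],lean)@[x,y,0]
E
python3 - <<'E'
from h import *
p=np.load('p.npy');k=env.get_calibration('wrist')
for l in np.radians([40,42,43,44]):
    print(np.degrees(l).round(),proj(k,[gpt(p,.176,l,-.0135),gpt(p,.176,l,.0135),gpt(p,.115,l,-.0135)]).round(1).tolist())
l=p[4]
c=gpt(p,.146,l);print('cap',c,'axis',axes(p[2],l)[:,2])
Rt=Rtool(p[2],30)
delta(c+Rt[:,2]*.010-Rt[:,2]*.08,Rt)
delta(c+Rt[:,2]*.010,Rt)
E
```

```text
40.0 [[308.7, 158.0], [309.1, 144.1], [309.7, 211.9]]
42.0 [[308.8, 154.3], [309.2, 141.7], [309.7, 209.1]]
43.0 [[308.8, 152.6], [309.3, 140.7], [309.7, 207.7]]
44.0 [[308.9, 150.9], [309.3, 139.7], [309.8, 206.4]]
cap [0.60284358 0.14050058 0.13373787] axis [ 0.67364108 -0.09325693  0.73315131]
t 3.65 tcp [0.517  0.1453 0.2752] F [-0.7  0.7  0.1] w 0.0603
shift mm (tool axes) [ 3.5 -7.8 95.3] turn rad [ 0.008  0.    -0.003] shift in target axes [ 3.5 -7.  95.4]
t 3.65 tcp [0.517  0.1453 0.2752] F [-0.7  0.7  0.1] w 0.0603
shift mm (tool axes) [  3.6  -8.5 175.3] turn rad [ 0.008  0.    -0.003] shift in target axes [  3.5  -7.  175.4]
```

>>> send_rows --pt "60 0.5 -1 12 0 0 0" --pt "60 0.5 -1 12 0 0 0" --pt "60 0.5 -1 12 0 0 0" --pt "60 0.5 -1 12 0 0 0" --pt "60 0.5 -1 12 0 0 0" --pt "60 0.5 -1 12 0 0 0" --pt "60 0.5 -1 12 0 0 0" --pt "60 0 0 11 0 0 0" --pt "60 0 0 0 0 0 0"

```text
time_s: 4.55
tool_pos: [0.5665, 0.1449, 0.1913]
tool_rot: [179.6, -29.7, -7.9]
force: [-0.5, 0.3, 0.7]
grip_width: 0.0602
```

Run:
```python
from h import *
p=np.load('p.npy');l=np.radians(43.5)
c=gpt(p,.146,l);Rt=Rtool(p[2],35)
delta(c+Rt[:,2]*.010,Rt)
k=env.get_calibration('wrist');im=env.read_camera('wrist')[:,:,::-1].copy()
g=[gpt(p,d,l,x,y) for d in(.115,.176) for x in(-.0135,.0135) for y in(-.0135,.0135)]
for u in proj(k,g):cv2.drawMarker(im,tuple(map(int,u)),(0,255,0),0,8)
cv2.imwrite('pics/w2.png',im)
print(env.get_obs()['qpos'].round(1))
```

```text
t 4.55 tcp [0.5665 0.1449 0.1913] F [-0.5  0.3  0.7] w 0.0602
shift mm (tool axes) [ 4.6 -1.2 79.6] turn rad [ 0.008  0.092 -0.   ] shift in target axes [-2.7 -0.6 79.7]
[  11.6   -6.   -36.9  118.2   19.    43.2 -135.2]
```

View pics/w2.png

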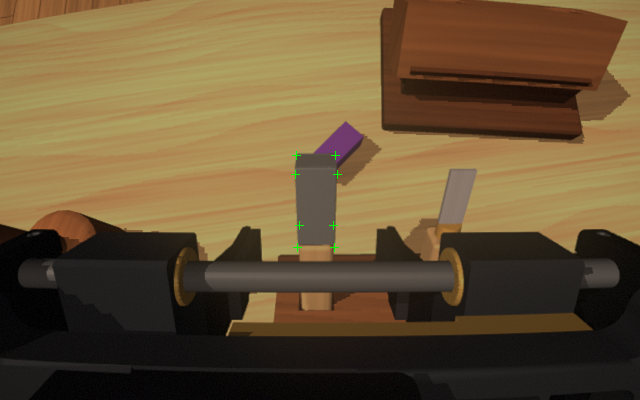

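>>> send_rows --pt "60 0.5 0 10 0 0 0" --pt "60 0.5 0 10 0 0 0" --pt "60 0.5 0 10 0 0 0" --pt "60 0.5 0 10 0 0 0" --pt "60 0.5 0 10 0 0 0" --pt "60 0.5 -0.5 10 0 0 0" --pt "60 0 0 10 0 0 0" --pt "60 0 0 8 0 0 0" --pt "60 0 0 0 0 0 0" --pt "45 0 0 0 0 0 0"

```text
time_s: 5.6
tool_pos: [0.608, 0.1398, 0.127]
tool_rot: [179.6, -29.9, -7.9]
force: [-0.7, 0.3, -0.1]
grip_width: 0.057
```

>>> send_rows --grip_force 12 --pt "15 0 0 0 0 0 0" --pt "15 0 0 0 0 0 0" --pt "15 0 0 0 0 0 0" --pt "15 0 0 0 0 0 0" --pt "15 0 0 0 0 0 0" --pt "15 0 0 0 0 0 0" --pt "15 0 0 0 0 0 0"

```text
time_s: 6.3
tool_pos: [0.6082, 0.1397, 0.1276]
tool_rot: [179.6, -29.9, -7.9]
force: [0.4, 0.2, 1.0]
grip_width: 0.0267
```

Run:
```python
from h import *
p=np.load('p.npy');l=np.radians(43)
o,P,r=cur();a=axes(p[2],l)[:,2]
print('axis in tool',(r.T@a).round(3))
delta(P+a*.085,r);print(o['qpos'].round(1),o['wrist_torque'])
```

```text
axis in tool [ 0.956  0.001 -0.293]
t 6.3 tcp [0.6082 0.1397 0.1276] F [0.4 0.2 1. ] w 0.0267
shift mm (tool axes) [ 81.3   0.1 -24.9] turn rad [0. 0. 0.] shift in target axes [ 81.3   0.1 -24.9]
[  11.6    4.5  -37.3  118.    32.3   37.1 -145.4] [0.1090773  0.43035129 0.01720235]
```

>>> send_rows --pt "15 4 0 -1.2 0 0 0" --pt "15 6 0 -1.8 0 0 0" --pt "15 7 0 -2.2 0 0 0" --pt "15 7 0 -2.2 0 0 0" --pt "15 7 0 -2.2 0 0 0" --pt "15 7 0 -2.2 0 0 0" --pt "15 7 0 -2.2 0 0 0" --pt "15 7 0 -2.2 0 0 0" --pt "15 7 0 -2.2 0 0 0" --pt "15 8 0 -2.5 0 0 0" --pt "15 8 0 -2.5 0 0 0" --pt "15 8 0 -2.5 0 0 0"

```text
time_s: 7.5
tool_pos: [0.667, 0.1316, 0.1918]
tool_rot: [179.6, -29.9, -7.9]
force: [-0.1, -0.1, -0.2]
grip_width: 0.027
```

Run:
```python
from h import *
p=np.load('p.npy')
o,P,r=cur();print(o['force'],o['grip_width'],o['qpos'].round(1))
delta([.56,-.11,.25],Rtool(p[2],-17))
env_im=env.read_camera('side');cv2.imwrite('pics/s1.png',cv2.resize(env_im[140:300,190:400,::-1],None,fx=3,fy=3))
```

```text
[-0.06953473 -0.11572753 -0.22810214] 0.02697661793685694 [  13.4    7.1  -36.6  107.5   28.1   43.7 -136.7]
t 7.5 tcp [0.667  0.1316 0.1918] F [-0.1 -0.1 -0.2] w 0.027
shift mm (tool axes) [-33.9 254.7 -84.9] turn rad [ 0.007 -0.819 -0.004] shift in target axes [-86.7 254.  -34.4]
```

View pics/s1.png

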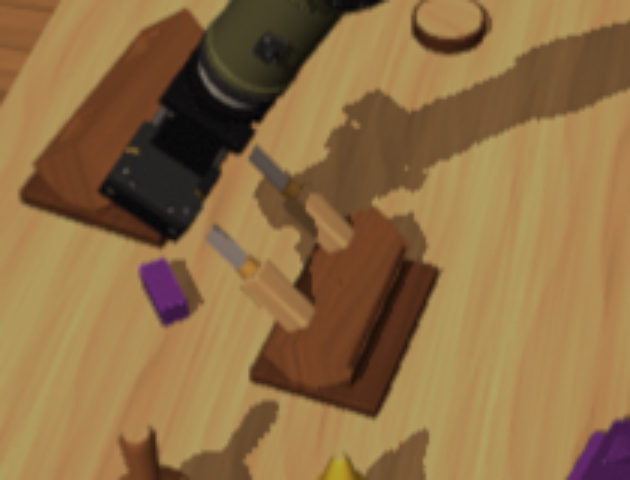

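The side view shows the gouge's bare blade (crop (230,245)) and the chisel untouched; the cap is in the gripper. Next: carry it to the empty bench on the right.

>>> send_rows --pt "15 15 0 -26 0 0 0" --pt "15 15 0 -26 0 0 0" --pt "15 -9 36.3 -4.7 0 0 0" --pt "15 -9 36.3 -4.7 0 0 0" --pt "15 -9 36.3 -4.7 0 0 0" --pt "15 -9 36.3 -4.7 0 0 0" --pt "15 -9 36.3 -4.7 0 0 0" --pt "15 -9 36.3 -4.7 0 0 0" --pt "15 -9 36.3 -4.7 0 0 0" --pt "15 0 0 0 0 -0.137 0" --pt "15 0 0 0 0 -0.137 0" --pt "15 0 0 0 0 -0.137 0"

```text
time_s: 8.75
tool_pos: [0.5602, -0.1102, 0.2516]
tool_rot: [179.6, -6.2, -8.2]
force: [1.1, 0.5, -0.4]
grip_width: 0.027
```

>>> send_rows --pt "15 0 0 0 0 -0.137 0" --pt "15 0 0 0 0 -0.137 0" --pt "15 0 0 0 0 -0.137 0" --pt "15 0 0 0 0 0 0" --pt "15 0 0 0 0 0 0"

```text
time_s: 9.25
tool_pos: [0.5608, -0.1093, 0.2479]
tool_rot: [179.7, 17.3, -8.2]
force: [-0.4, -1.2, 1.2]
grip_width: 0.0267
```

Run:
```python
from h import *
p=np.load('p.npy')
o,P,r=cur();print(o['force'],o['grip_width'],o['qpos'].round(1),o['tool_rot'])
delta([P[0],P[1],.016],r)
im=env.read_camera('wrist');cv2.imwrite('pics/w3.png',im[:,:,::-1])
```

```text
[-0.40520497 -1.22623575  1.18612966] 0.026745508932834054 [ 21.6  23.  -18.5  76.9   6.1  98.5 -94.7] [179.69556553  17.33108203  -8.21017662]
t 9.25 tcp [ 0.5608 -0.1093  0.2479] F [-0.4 -1.2  1.2] w 0.0267
shift mm (tool axes) [ 69.1  -1.2 221.3] turn rad [0. 0. 0.] shift in target axes [ 69.1  -1.2 221.3]
```

View pics/w3.png

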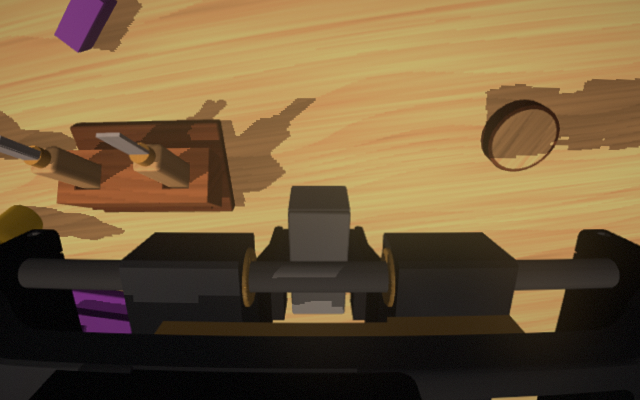

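The wrist view shows the cap held firmly at (318,240), with clear bench below it. Lowering.

>>> send_rows --pt "15 7.2 0 23 0 0 0" --pt "15 7.2 0 23 0 0 0" --pt "15 7.2 0 23 0 0 0" --pt "15 7.2 0 23 0 0 0" --pt "15 7.2 0 23 0 0 0" --pt "15 7.2 0 23 0 0 0" --pt "15 7.2 0 23 0 0 0" --pt "15 6.2 0 20 0 0 0" --pt "15 3.1 0 10 0 0 0" --pt "15 3.1 0 10 0 0 0" --pt "15 2.2 0 7 0 0 0" --pt "15 0 0 0 0 0 0"

```text
time_s: 10.5
tool_pos: [0.5606, -0.1109, 0.032]
tool_rot: [179.6, 17.2, -8.3]
force: [0.2, 0.1, -0.3]
grip_width: 0.027
```

>>> send_rows --pt "15 0.9 0 3 0 0 0" --pt "15 0.6 0 2 0 0 0" --pt "15 0 0 0 0 0 0" --pt "15 0 0 0 0 0 0"

```text
time_s: 10.9
tool_pos: [0.5609, -0.1109, 0.0269]
tool_rot: [179.6, 17.2, -8.2]
force: [-0.2, -0.1, 0.4]
grip_width: 0.0271
```

>>> send_rows --pt "15 1.2 0 4 0 0 0" --pt "15 1.2 0 4 0 0 0" --pt "15 1.2 0 4 0 0 0" --pt "15 0.6 0 2 0 0 0" --pt "15 0 0 0 0 0 0" --pt "15 0 0 0 0 0 0"

```text
time_s: 11.5
tool_pos: [0.5606, -0.111, 0.0121]
tool_rot: [179.6, 17.2, -8.3]
force: [0.3, -0.9, -0.3]
grip_width: 0.0269
```

>>> send_rows --pt "15 0.6 0 2 0 0 0" --pt "15 0.6 0 2 0 0 0" --pt "15 0 0 0 0 0 0" --pt "15 0 0 0 0 0 0"

```text
time_s: 11.9
tool_pos: [0.5604, -0.111, 0.0082]
tool_rot: [179.6, 17.2, -8.3]
force: [-0.9, 1.0, 3.9]
grip_width: 0.0268
```

>>> send_rows --pt "28 0 0 0 0 0 0" --pt "36 0 0 0 0 0 0" --pt "46 0 0 0 0 0 0" --pt "54 0 0 0 0 0 0" --pt "60 0 0 0 0 0 0" --pt "60 0 0 -5 0 0 0" --pt "60 0 0 -15 0 0 0" --pt "60 0 0 -30 0 0 0" --pt "60 0 0 -45 0 0 0" --pt "60 0 0 -50 0 0 0" --pt "60 0 0 -50 0 0 0" --pt "60 0 0 -30 0 0 0"

```text
time_s: 13.1
tool_pos: [0.6288, -0.1191, 0.2289]
tool_rot: [179.6, 16.8, -8.2]
force: [0.4, 0.6, -0.1]
grip_width: 0.0599
```

Run:
```python
from h import *
p=np.load('p.npy');l=np.radians(43)
k=env.get_calibration('wrist');im=env.read_camera('wrist');cv2.imwrite('pics/w4.png',im[:,:,::-1])
for q in('cap','gouge','chisel'):
    for d in env.regions_of('wrist',q):print(q,round(d['confidence'],2),d['rect'])
o,P,r=cur();print(o['tool_rot'])
Rt=Rtool(p[2],30)
g=gpt(p,.084,l);print('grip',g,'blade tip',gpt(p,.168,l))
delta(g+Rt[:,2]*(.012-.13),Rt)
```

```text
cap 0.95 [305.5, 140.9, 333.2, 194.8]
cap 0.58 [69.7, 60.4, 128.1, 126.0]
chisel 0.81 [115.8, 219.5, 197.1, 236.4]
[179.63716015  17.05044546  -8.23996768]
grip [0.56123865 0.14626024 0.08813149] blade tip [0.61798533 0.1384044  0.1495652 ]
t 13.3 tcp [ 0.6272 -0.119   0.2243] F [ 0.2 -0.  -0.7] w 0.06
shift mm (tool axes) [-145.2 -253.2   78.4] turn rad [ 0.007  0.821 -0.004] shift in target axes [-156.1 -253.7  -51. ]
```

View pics/w4.png

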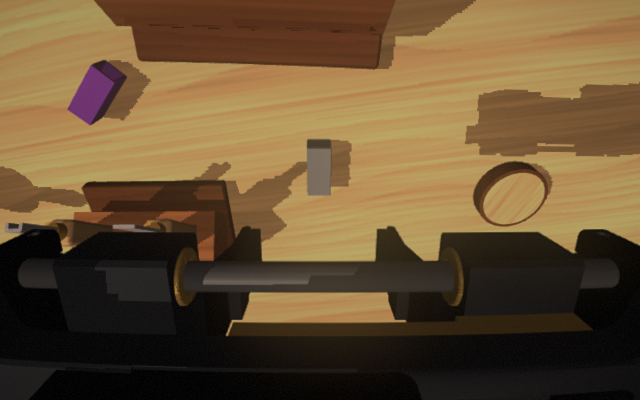

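The wrist view shows the cap lying alone on the bench at (319,168). Now back to the gouge.

>>> send_rows --pt "60 -6 0 -19 0 0.137 0" --pt "60 0 0 0 0 0.137 0" --pt "60 0 0 0 0 0.137 0" --pt "60 0 0 0 0 0.137 0" --pt "60 0 0 0 0 0.137 0" --pt "60 0 0 0 0 0.136 0" --pt "60 0 0 0 0 0 0"

```text
time_s: 14.0
tool_pos: [0.6179, -0.1186, 0.2345]
tool_rot: [179.5, -29.1, -8.0]
force: [-1.2, -0.4, -1.0]
grip_width: 0.0597
```

Run:
```python
from h import *
p=np.load('p.npy')
delta([.567,.1449,.24],Rtool(p[2],30))
```

```text
t 14.0 tcp [ 0.6179 -0.1186  0.2345] F [-1.2 -0.4 -1. ] w 0.0597
shift mm (tool axes) [ -73.4 -253.5  -49.3] turn rad [ 0.01   0.015 -0.002] shift in target axes [ -72.2 -254.1  -48. ]
```

>>> send_rows --pt "60 -9 -32 -6 0 0.015 0" --pt "60 -9 -32 -6 0 0 0" --pt "60 -9 -32 -6 0 0 0" --pt "60 -9 -32 -6 0 0 0" --pt "60 -9 -32 -6 0 0 0" --pt "60 -9 -32 -6 0 0 0" --pt "60 -9 -32 -6 0 0 0" --pt "60 -9 -30 -6 0 0 0" --pt "60 0 0 0 0 0 0" --pt "60 0 0 0 0 0 0"

```text
time_s: 15.0
tool_pos: [0.5773, 0.1457, 0.2464]
tool_rot: [179.6, -30.6, -7.9]
force: [0.1, 0.2, 0.1]
grip_width: 0.0598
```

Run:
```python
from h import *
p=np.load('p.npy');l=np.radians(43)
k=env.get_calibration('wrist');im=env.read_camera('wrist')[:,:,::-1].copy()
g=[gpt(p,.115,l,-.013,y) for y in(-.013,.013)]+[gpt(p,.168,l,-.008,y) for y in (-.008,.008)]
for u in proj(k,g):cv2.drawMarker(im,tuple(map(int,u)),(0,255,0),0,8)
cv2.imwrite('pics/w5.png',im)
Rt=Rtool(p[2],30)
delta(gpt(p,.084,l)+Rt[:,2]*.014,Rt);print(env.get_obs()['qpos'].round(1))
```

```text
t 15.05 tcp [0.5774 0.1442 0.246 ] F [-0.3  0.1 -0.1] w 0.0602
shift mm (tool axes) [-94.6  -0.8 141.6] turn rad [ 0.008 -0.011 -0.002] shift in target axes [-93.1   0.2 142.6]
[  20.2   -8.7  -43.1  113.4   13.7   47.5 -128.9]
```

View pics/w5.png

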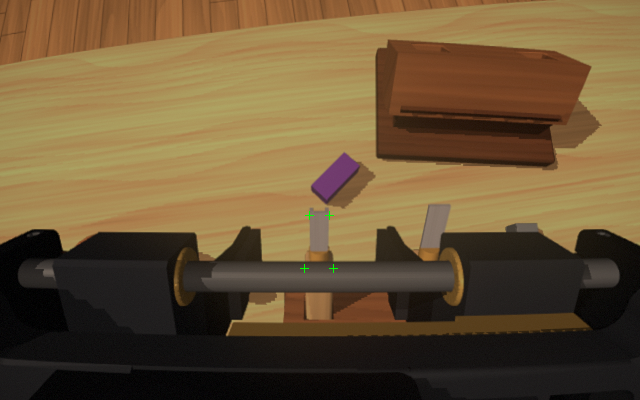

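>>> send_rows --pt "60 -10 0 15 0 0 0" --pt "60 -10 0 15 0 0 0" --pt "60 -10 0 15 0 0 0" --pt "60 -10 0 15 0 0 0" --pt "60 -10 0 15 0 0 0" --pt "60 -10 0 15 0 0 0" --pt "60 -8 0 12 0 0 0" --pt "60 0 0 0 0 0 0" --pt "60 0 0 0 0 0 0"

```text
time_s: 15.95
tool_pos: [0.571, 0.1438, 0.1236]
tool_rot: [179.6, -30.7, -8.1]
force: [-0.0, 0.2, 0.8]
grip_width: 0.06
```

Run:
```python
from h import *
p=np.load('p.npy');l=np.radians(43)
Rt=Rtool(p[2],30)
delta(gpt(p,.084,l)+Rt[:,2]*.014,Rt);print(env.get_obs()['qpos'].round(1))
```

```text
t 15.95 tcp [0.571  0.1438 0.1236] F [-0.   0.2  0.8] w 0.06
shift mm (tool axes) [-26.8  -1.4  39.4] turn rad [ 0.009 -0.012 -0.003] shift in target axes [-26.4  -1.1  39.7]
[  21.     0.2  -48.1  122.5   31.    35.8 -147.2]
```

>>> send_rows --pt "60 -6 0 9 0 0 0" --pt "60 -6 -1 9 0 0 0" --pt "60 -6 0 9 0 0 0" --pt "60 -6 0 9 0 0 0" --pt "60 -2 0 3 0 0 0" --pt "60 0 0 0 0 0 0"

```text
time_s: 16.55
tool_pos: [0.5689, 0.1462, 0.0839]
tool_rot: [179.6, -30.6, -7.8]
force: [-0.3, 0.5, 0.0]
grip_width: 0.0599
```

Run:
```python
from h import *
p=np.load('p.npy');l=np.radians(43)
Rt=Rtool(p[2],30)
delta(gpt(p,.084,l)+Rt[:,2]*.014,Rt);print(env.get_obs()['qpos'].round(1))
o,P,r=cur();print('axis in tool',(r.T@axes(p[2],l)[:,2]).round(3))
```

```text
t 16.55 tcp [0.5689 0.1462 0.0839] F [-0.3  0.5  0. ] w 0.0599
shift mm (tool axes) [-4.5  0.9  6.5] turn rad [ 0.006 -0.011  0.002] shift in target axes [-4.4  1.   6.6]
[ -11.3    2.5  -17.   125.5   36.8   31.9 -154.1]
axis in tool [ 0.96   0.003 -0.282]
```

>>> send_rows --grip_force 35 --pt "15 0 0 0 0 0 0" --pt "15 0 0 0 0 0 0" --pt "15 0 0 0 0 0 0" --pt "15 0 0 0 0 0 0" --pt "15 0 0 0 0 0 0" --pt "15 0 0 0 0 0 0" --pt "15 0 0 0 0 0 0" --pt "15 0 0 0 0 0 0"

```text
time_s: 17.35
tool_pos: [0.5686, 0.1445, 0.0831]
tool_rot: [179.5, -30.6, -7.9]
force: [1.1, -2.1, -0.5]
grip_width: 0.0263
```

Run:
```python
from h import *
o,P,r=cur();p=np.load('p.npy');print(o['qpos'].round(1),o['force'].round(1))
for a in(40,43):print((r.T@axes(p[2],np.radians(a))[:,2]).round(3))
```

```text
[ -10.5    2.6  -17.6  125.6   36.9   31.9 -154.2] [ 1.1 -2.1 -0.5]
[ 0.943  0.003 -0.332]
[ 0.959  0.002 -0.282]
```

>>> send_rows --pt "15 2.9 0 -0.9 0 0 0" --pt "15 4.8 0 -1.5 0 0 0" --pt "15 4.8 0 -1.5 0 0 0" --pt "15 4.8 0 -1.5 0 0 0"

```text
time_s: 17.75
tool_pos: [0.5807, 0.1436, 0.0968]
tool_rot: [179.6, -30.6, -7.9]
force: [-0.6, -0.1, -1.1]
grip_width: 0.0254
```

>>> send_rows --pt "15 5.7 0 -1.9 0 0 0" --pt "15 5.7 0 -1.9 0 0 0" --pt "15 5.7 0 -1.9 0 0 0" --pt "15 5.7 0 -1.9 0 0 0" --pt "15 5.7 0 -1.9 0 0 0"

```text
time_s: 18.25
tool_pos: [0.6003, 0.1406, 0.1195]
tool_rot: [179.6, -30.6, -7.9]
force: [-0.6, -0.0, -0.5]
grip_width: 0.0259
```

>>> send_rows --pt "15 6.7 0 -2.2 0 0 0" --pt "15 6.7 0 -2.2 0 0 0" --pt "15 6.7 0 -2.2 0 0 0" --pt "15 6.7 0 -2.2 0 0 0"

```text
time_s: 18.65
tool_pos: [0.6188, 0.1382, 0.1408]
tool_rot: [179.6, -30.6, -7.9]
force: [-0.2, 0.1, -1.4]
grip_width: 0.0257
```

Run:
```python
from h import *
o,P,r=cur();print(o['qpos'].round(1),o['force'].round(1),o['tool_rot'])
im=env.read_camera('side');cv2.imwrite('pics/s2.png',cv2.resize(im[140:300,190:400,::-1],None,fx=3,fy=3))
im=env.read_camera('wrist');cv2.imwrite('pics/w6.png',im[:,:,::-1])
```

```text
[  -8.3    3.1  -16.3  117.3   29.1   37.  -142.3] [-0.2  0.1 -1.4] [179.57628076 -30.58269637  -7.86367559]
```

View pics/s2.png

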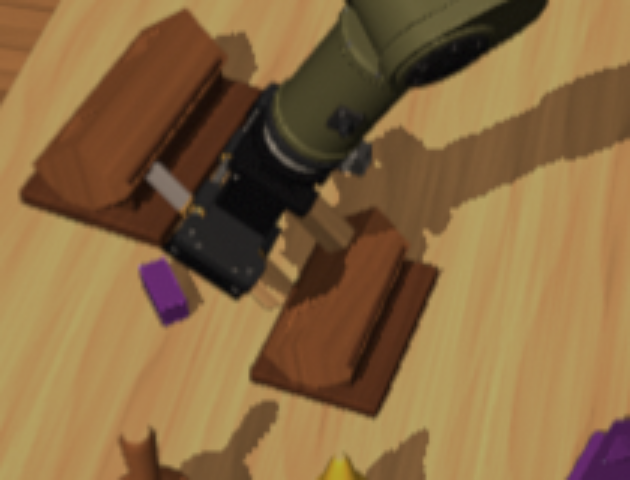

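The side view shows the gouge drawn out (blade at crop (165,185), foot clear at (280,290)), with the chisel still in its socket. Now lift and level.

>>> send_rows --pt "15 10 0 -17 0 0 0" --pt "15 10 0 -17 0 0 0" --pt "15 10 0 -17 0 0 0" --pt "15 10 0 -17 0 0 0" --pt "15 10 0 -17 0 0 0" --pt "15 10 0 -17 0 0 0" --pt "15 10 0 -17 0 0 0" --pt "15 10 0 -17 0 0 0" --pt "15 10 0 -17 0 0 0" --pt "15 10 0 -17 0 0 0"

```text
time_s: 19.75
tool_pos: [0.6177, 0.1396, 0.3379]
tool_rot: [179.5, -30.5, -7.8]
force: [-0.2, -1.1, -1.1]
grip_width: 0.0255
```

>>> send_rows --pt "15 0 0 0 0 -0.082 0" --pt "15 0 0 0 0 -0.082 0" --pt "15 0 0 0 0 -0.082 0" --pt "15 0 0 0 0 -0.082 0" --pt "15 0 0 0 0 -0.082 0" --pt "15 0 0 0 0 -0.082 0" --pt "15 0 0 0 0 -0.082 0" --pt "15 0 0 0 0 -0.082 0" --pt "15 0 0 0 0 -0.082 0" --pt "15 0 0 0 0 -0.082 0" --pt "15 0 0 0 0 0 0" --pt "15 0 0 0 0 0 0"

```text
time_s: 20.95
tool_pos: [0.6185, 0.1396, 0.3363]
tool_rot: [179.6, 16.4, -8.2]
force: [-0.3, 0.3, -0.9]
grip_width: 0.0258
```

Run:
```python
from h import *
o,P,r=cur();print(P,o['qpos'].round(1),o['force'].round(1),o['tool_rot'],o['grip_width'])
k=env.get_calibration('side');u=proj(k,[P])[0];print('tcp px',u)
im=env.read_camera('side')[:,:,::-1]
for q in('gouge',):
    for d in env.regions_of('side',q):print(q,round(d['confidence'],2),d['rect'])
x,y=map(int,u);x0=max(0,x-90);y0=max(0,y-60);print(x0,y0)
a=cv2.resize(im[y0:y0+100,x0:x0+160],None,fx=4,fy=4,interpolation=cv2.INTER_CUBIC)
k2=env.get_calibration('scene');im2=env.read_camera('scene')[:,:,::-1];u2=proj(k2,[P])[0];x,y=map(int,u2);print('scene',u2,x-50,y-40)
w=env.read_camera('wrist')[:,:,::-1]; cv2.imwrite('pics/w7.png',w)
cv2.imwrite('pics/s3.png',a)
```

```text
[0.61847578 0.13958369 0.33626034] [  -5.2   28.6  -11.6   58.4   -0.9  108.6 -114.4] [-0.3  0.3 -0.9] [179.59306763  16.41461761  -8.19689498] 0.025806378602490816
tcp px [253.15200594 164.26028548]
gouge 0.88 [240.9, 153.4, 285.9, 176.5]
163 104
scene [390.5158567  165.20078337] 340 125
```

View pics/s3.png

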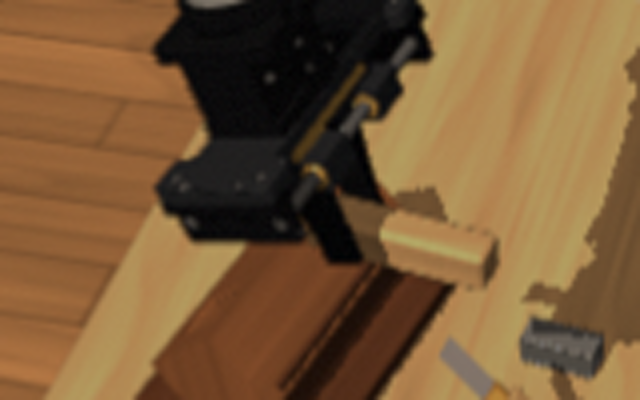

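Run:
```python
from h import *
o,P,r=cur();k=env.get_calibration('side')
env.read_camera('side');d=env.regions_of('side','gouge')[0];M=d['region'].copy();print(d['rect'],d['confidence'])
M[:,:262]=0
c0=P-r[:,2]*.0075
def corners(e,yaw,s,off):
    A=axes(yaw,np.pi/2-e);c=c0+np.array([0,0,off])
    return np.array([c+A@[x,y,z] for x in(-.013,.013) for y in(-.013,.013) for z in(-s,0.0)])
def mask(q):
    m=np.zeros((1600,2560),np.uint8);u=proj(k,corners(*q))*4+1.5
    cv2.fillConvexPoly(m,cv2.convexHull(u.astype(np.int32)),1)
    m=cv2.resize(m.astype(np.float32),(640,400),interpolation=cv2.INTER_AREA);m[:,:262]=0;return m
yaw=np.radians(o['tool_rot'][2])
best=[]
for e in np.radians(np.arange(-10,11,1)):
  b=min((np.abs(mask((e,yaw,s,f))-M).sum(),s,f) for s in np.arange(.07,.1,.003) for f in np.arange(-.006,.0061,.002))
  best.append((round(np.degrees(e)),round(float(b[0]),1),round(b[1],3),round(b[2],3)))
print(M.sum());print(best)
```

```text
[240.0, 155.1, 289.2, 174.3] 0.81
370
[(-10, 68.6, np.float64(0.085), np.float64(-0.006)), (-9, 60.9, np.float64(0.082), np.float64(-0.006)), (-8, 53.9, np.float64(0.085), np.float64(-0.006)), (-7, 51.2, np.float64(0.082), np.float64(-0.006)), (-6, 48.6, np.float64(0.082), np.float64(-0.006)), (-5, 50.3, np.float64(0.082), np.float64(-0.004)), (-4, 47.6, np.float64(0.082), np.float64(-0.004)), (-3, 48.4, np.float64(0.082), np.float64(-0.004)), (-2, 46.4, np.float64(0.082), np.float64(-0.002)), (-1, 47.1, np.float64(0.082), np.float64(-0.002)), (0, 49.5, np.float64(0.082), np.float64(0.0)), (1, 48.8, np.float64(0.082), np.float64(0.0)), (2, 51.9, np.float64(0.082), np.float64(0.002)), (3, 51.9, np.float64(0.082), np.float64(0.002)), (4, 54.0, np.float64(0.082), np.float64(0.004)), (5, 55.3, np.float64(0.082), np.float64(0.004)), (6, 56.0, np.float64(0.082), np.float64(0.004)), (7, 57.9, np.float64(0.082), np.float64(0.006)), (8, 60.7, np.float64(0.082), np.float64(0.006)), (9, 70.8, np.float64(0.082), np.float64(0.006)), (10, 77.1, np.float64(0.082), np.float64(0.006))]
```

View pics/w7.png

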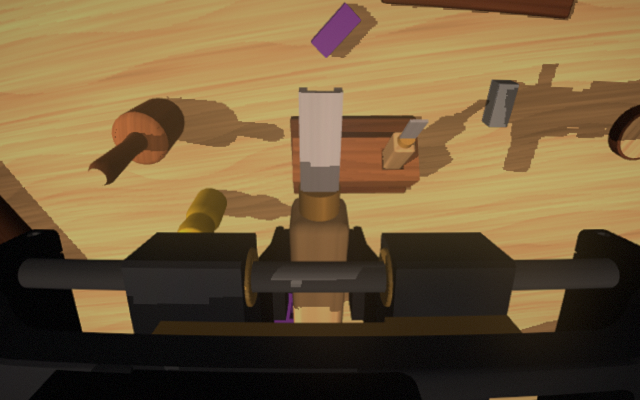

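The wrist view shows the bare gouge in the jaws (blade tip at (321,88), handle end (320,210)), the cap on the bench at (500,103) and the chisel in the block. The side silhouette puts it within a few degrees of level; one cross-check with the wrist image.

```bash
python3 - <<'E'
from h import *
o,P,r=cur();k=env.get_calibration('wrist');c0=P-r[:,2]*.0075;yaw=np.radians(o['tool_rot'][2])
for e in (-6,-4,-2,0,2,4,6):
    A=axes(yaw,np.pi/2-np.radians(e));q=lambda z,x,y:c0+A@[x,y,z-.082]
    u=proj(k,[q(z,x,s*w) for z,x,w in((.168,0,.008),(.168,-.008,.008),(.127,-.009,.009),(.115,-.013,.013),(.02,-.013,.013)) for s in(1,-1)])
    print(e,[(round(u[i+1,0]-u[i,0],1),round(u[i,1],1)) for i in range(0,10,2)], u[0].round(0))
E
python3 - <<'E'
import cv2
w=cv2.imread('pics/w7.png')[75:335,250:390]
cv2.imwrite('pics/w7c.png',cv2.resize(w,None,fx=2.3,fy=2.3,interpolation=cv2.INTER_CUBIC))
E
```

```text
-6 [(np.float64(40.8), np.float64(73.5)), (np.float64(43.1), np.float64(75.8)), (np.float64(43.0), np.float64(178.6)), (np.float64(61.4), np.float64(208.4)), (np.float64(47.0), np.float64(359.8))] [298.  73.]
-4 [(np.float64(41.6), np.float64(74.5)), (np.float64(44.1), np.float64(77.7)), (np.float64(43.4), np.float64(180.8)), (np.float64(61.8), np.float64(210.7)), (np.float64(46.5), np.float64(357.0))] [297.  74.]
-2 [(np.float64(42.5), np.float64(75.8)), (np.float64(45.0), np.float64(79.9)), (np.float64(43.8), np.float64(183.2)), (np.float64(62.1), np.float64(213.1)), (np.float64(46.0), np.float64(354.1))] [297.  76.]
0 [(np.float64(43.4), np.float64(77.4)), (np.float64(45.9), np.float64(82.6)), (np.float64(44.2), np.float64(185.8)), (np.float64(62.5), np.float64(215.5)), (np.float64(45.5), np.float64(351.1))] [297.  77.]
2 [(np.float64(44.3), np.float64(79.4)), (np.float64(46.9), np.float64(85.7)), (np.float64(44.6), np.float64(188.4)), (np.float64(62.8), np.float64(218.1)), (np.float64(45.0), np.float64(348.2))] [296.  79.]
4 [(np.float64(45.2), np.float64(81.9)), (np.float64(47.9), np.float64(89.2)), (np.float64(44.9), np.float64(191.3)), (np.float64(63.1), np.float64(220.7)), (np.float64(44.6), np.float64(345.2))] [296.  82.]
6 [(np.float64(46.2), np.float64(84.7)), (np.float64(48.9), np.float64(93.2)), (np.float64(45.3), np.float64(194.2)), (np.float64(63.4), np.float64(223.4)), (np.float64(44.1), np.float64(342.1))] [295.  85.]
```

Run:
```python
from h import *
o,P,r=cur();k=env.get_calibration('side')
def hit(u,off):
    n=-r[:,1];p0=P+n*off   # n = +block y
    s=cv2.undistortPoints(np.array([[u]],float),np.array([[k['fx'],0,k['cx']],[0,k['fy'],k['cy']],[0,0,1.]]),np.array([k['k1'],0,0,0,0.]))[0,0]
    E=np.array(k['extrinsics']);d=E[:3,:3]@[*s,1];o_=E[:3,3]
    return o_+d*((p0-o_)@n)/(d@n)
for a,b in (((258,170.25),(284.75,176)),((259.25,165.25),(284.25,169.5))):
    A,B=hit(a,.013),hit(b,.013);v=A-B;print(A.round(4),B.round(4),'elev',np.degrees(np.arctan2(v[2],np.hypot(*v[:2]))).round(1))
# pixel-level edges: gray columns of the saved crop region
im=cv2.imread('pics/s3.png');im=cv2.resize(im,(160,100),interpolation=cv2.INTER_AREA)
pts=[]
for x in range(100,120,2):
    col=im[48:78,x].astype(int);print(x+163,[int(c.sum()//3) for c in col])
```

```text
[0.6021 0.1552 0.3344] [0.5354 0.1646 0.338 ] elev -3.0
[0.5974 0.1559 0.3516] [0.5356 0.1647 0.3582] elev -6.0
263 [84, 77, 76, 75, 98, 125, 132, 133, 131, 132, 139, 148, 143, 125, 116, 115, 116, 120, 117, 89, 39, 31, 42, 53, 56, 54, 52, 52, 51, 52]
265 [82, 77, 78, 78, 80, 104, 128, 132, 132, 130, 135, 144, 148, 135, 117, 114, 116, 120, 122, 98, 59, 53, 54, 54, 52, 51, 51, 51, 51, 50]
267 [79, 79, 80, 79, 80, 96, 120, 131, 131, 130, 132, 139, 148, 144, 126, 114, 114, 117, 122, 119, 95, 57, 50, 51, 51, 51, 50, 51, 53, 54]
269 [79, 79, 79, 80, 78, 81, 106, 131, 133, 131, 131, 136, 143, 147, 135, 117, 112, 113, 118, 121, 102, 65, 49, 50, 51, 53, 51, 51, 45, 36]
271 [82, 78, 78, 77, 77, 78, 93, 117, 129, 131, 131, 134, 140, 148, 145, 127, 114, 111, 115, 120, 118, 93, 53, 49, 49, 46, 37, 26, 18, 21]
273 [132, 125, 110, 90, 86, 83, 81, 103, 129, 131, 130, 132, 137, 144, 148, 135, 115, 111, 112, 117, 119, 103, 67, 38, 25, 19, 21, 35, 61, 82]
275 [136, 138, 138, 140, 140, 136, 131, 124, 122, 128, 130, 131, 134, 140, 147, 144, 126, 114, 113, 116, 119, 119, 91, 36, 33, 64, 101, 123, 128, 131]
277 [140, 139, 140, 138, 137, 137, 136, 127, 122, 128, 130, 131, 133, 137, 143, 147, 136, 116, 111, 114, 119, 117, 106, 105, 120, 128, 132, 131, 131, 132]
279 [136, 136, 136, 136, 135, 135, 134, 134, 126, 119, 126, 130, 132, 135, 139, 147, 144, 126, 113, 112, 116, 119, 120, 116, 120, 131, 133, 134, 134, 134]
281 [136, 136, 135, 133, 134, 133, 132, 129, 118, 116, 128, 129, 131, 134, 136, 142, 146, 135, 115, 110, 113, 116, 117, 112, 119, 133, 135, 135, 134, 134]
```

Run:
```python
from h import *
o,P,r=cur();k=env.get_calibration('side')
xs=np.arange(263,282,2)
mid=np.polyfit(xs,152+np.array([12.7,13.3,13.8,14.3,14.8,15.25,15.75,16.3,16.8,17.25]),1)
bot=np.polyfit(xs[:7],152+np.array([19.2,19.45,20.4,20.6,21.3,21.6,22.2]),1)
top=np.polyfit(xs[:6],152+np.array([4.2,5.05,5.4,6,6.5,7.1]),1)
c0=P-r[:,2]*.0075;yaw=np.radians(o['tool_rot'][2])
print('obs',mid[0],bot[0],top[0],[np.polyval(f,270).round(1) for f in(mid,bot,top)])
for e in(-4,-2,0,2,4,6):
    A=axes(yaw,np.pi/2-np.radians(e));out=[]
    for x,y in((-.013,.013),(.013,.013),(-.013,-.013)):
        u=proj(k,[c0+A@[x,y,z] for z in(-.07,-.02)]);s=(u[0]-u[1]);out+=[(s[1]/s[0]).round(3),(u[1,1]+s[1]/s[0]*(270-u[1,0])).round(1)]
    print(e,out)
```

```text
obs 0.2507575757575714 0.25357142857143133 0.2778571428571426 [np.float64(166.5), np.float64(172.9), np.float64(158.3)]
-4 [np.float64(0.197), np.float64(164.4), np.float64(0.203), np.float64(172.7), np.float64(0.192), np.float64(156.4)]
-2 [np.float64(0.226), np.float64(165.0), np.float64(0.23), np.float64(173.3), np.float64(0.221), np.float64(156.9)]
0 [np.float64(0.254), np.float64(165.6), np.float64(0.258), np.float64(173.8), np.float64(0.249), np.float64(157.3)]
2 [np.float64(0.281), np.float64(166.2), np.float64(0.285), np.float64(174.3), np.float64(0.277), np.float64(157.8)]
4 [np.float64(0.309), np.float64(166.8), np.float64(0.313), np.float64(174.9), np.float64(0.305), np.float64(158.2)]
6 [np.float64(0.337), np.float64(167.3), np.float64(0.34), np.float64(175.4), np.float64(0.333), np.float64(158.6)]
```

Edge slopes put the elevation at 0° ± 1°, so the gouge is level. I'll hold for a moment to confirm it is steady, then sign off.

>>> send_rows --pt "15 0 0 0 0 0 0" --pt "15 0 0 0 0 0 0" --pt "15 0 0 0 0 0 0" --pt "15 0 0 0 0 0 0" --pt "15 0 0 0 0 0 0"

```text
time_s: 21.75
tool_pos: [0.6182, 0.1396, 0.3374]
tool_rot: [179.6, 16.4, -8.2]
force: [-0.8, 0.1, -2.3]
grip_width: 0.0257
```

Run:
```python
from h import *
o,P,r=cur();print(o['time_s'],P,o['tool_rot'],o['grip_width'],np.abs(o['joint_velocities']).max())
print(env.sign_off())
```

```text
21.75 [0.61818075 0.13955093 0.33741582] [179.6176938   16.40735279  -8.18656843] 0.02572709697173601 0.09642879566751467
the job is handed in; nothing more can be done
None
```

I took the grey cap off the gouge and laid it on the clear bench to the right of the block. I then drew the gouge out and handed in at 21.75 s with it held level, about 34 cm above the bench.

- **Level:** the handle's two clearest edges in the side view (fitted from pixel rows) gave 0° ± 1°, the fainter top edge about 2°. The coarser silhouette fit gave about -2° ± 3°, and an earlier reading of edge points by eye gave -3° and -6°. I trusted the pixel-row fit.
- **Grip:** the opening held at 25.7 mm on the 26 mm handle, and the arm was still.
- **Other items:** the wrist view after lifting showed the cap lying on the bench and the chisel still in its socket.
- **Limits:** joint 7 came right up to its range limit (-154.2°) while I gripped the gouge, and joint 2 got close to its own (-17.25°) earlier. Both readings stayed inside the range. The highest contact force I saw was about 4 N.
- **Not checked:** one extra crop of the wrist picture was refused because the 12-picture limit was reached.

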